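# Couple the board-holder arm to its ball stand

## Task

Mount the loose board-holder arm on the ball stand: first raise its coupler handle until it stands about upright, then lower the arm so that its socket sits fully down on the ball and its tail rests on the stand's rest pad, and then press the handle fully down to lock it. Let go of everything at the end and leave the other things on the bench where they are.

Things in the scene. Friction and masses are not known exactly. Their poses are not given: they have to be found in the camera images.
- coupler: the loose board-holder arm, aluminium, 0.55 kg, 206 mm long (local x +30 to -176 mm): round head 60 mm wide, 56 mm high, then a bar 30 mm wide, 14 to 44 mm above the underside, to x -120 mm, then a dark plate 64 mm wide with low black rails (top 40 mm). Origin on the socket axis at underside level; x from tail to head, z up. Starts upright on the bench; centre of mass near bar_grip
- socket (a point): point on the socket axis, 30 mm above the arm's underside: where the ball's centre lies when the arm is seated. The socket opens below the head: 44 mm bore, mouth flared to 55 mm, flat ceiling 50 mm above the underside. The handle's claw is in the bore while the handle is down and swings out as it is raised
- bar_grip (a point): point in the middle of the arm's bar, 85 mm behind the socket axis (local x -85 mm) and 34 mm above the underside; axes as the arm's. Free to grip across the bar's 30 mm width when the handle is raised
- tail_foot (a point): middle of the underside of the foot (34 x 36 mm) under the plate at the arm's tail, 150 mm behind the socket axis, level with the arm's underside
- handle (a joint): angle of the coupler handle in rad: 0 fully down (locked), 1.5 fully raised, about 1.28 upright. It starts between 0 and 0.25. It stays where it is left (hinge friction about 0.06 N m, so about 1 N at the grip)
- handle_hinge (a point): the handle's hinge axis, along the arm's local y, 36 mm behind the socket axis and 52 mm above the underside
- handle_grip (a point): middle of the handle's T grip, a black round crossbar along local y (16 mm thick, 44 mm from tip to tip, round ends), 75 mm from the hinge at the handle's end. Down, the handle points to the tail, sloping up 0.29 rad: the grip's middle is 72 mm behind the hinge, 73 mm above the arm's underside and 29 mm above the bar. Raising swings it up and towards the head
- stand: the fixed ball stand. Origin on the ball post's axis at bench level, z up; base plate 230 x 80 x 10 mm (local x -190 to +40 mm); 40 mm steel ball on a 16 mm neck at the origin; at local x -150 mm a rest for the arm's tail. The arm mounts with its local x along the stand's; seated, its underside is 45 mm above the bench
- ball (a point): centre of the stand's 40 mm ball, 75 mm above the bench; the ball's top is at 95 mm
- rest_pad (a point): middle of the top of the stand's rest pad (50 mm along x, 70 mm along y), 45 mm above the bench, 150 mm behind the ball
- spray_can: bystander: upright aerosol can, 67 mm diameter, 184 mm high; origin at its underside
- petri_dish: bystander: round shallow dish, 84 mm diameter, 16 mm high
- old_phone: bystander: old keypad phone lying flat, 108 x 46 x 16 mm
- pliers: bystander: red-handled pliers lying flat, 48 x 122 x 11 mm
Not all that is in view belongs to the job. Leave any yellow look-alike of the coupler alone.

How it is judged (in metres and radians):
On the way, in this order (a step that is already met when the one before it is completed fails the run):
1. the handle is raised to about upright while the arm is still off the ball (value of joint handle above 1 rad and distance between socket and ball above 0.04 m), for 0.2 s.
2. the arm is seated on the ball (socket within 6 mm, arm level) with the handle still raised (distance between socket and ball below 0.006 m and angle between coupler's own z axis and vertical below 0.1 rad and value of joint handle above 0.8 rad), for 0.2 s.
At the end, for the whole second after the job is handed in: the socket sits on the ball (seat point within 6 mm of the ball centre), the arm is level within 0.06 rad, its foot is on the rest pad (within 30 mm of the middle, 6 mm in height), the handle is down (under 0.1 rad), all at rest, bystanders moved at most 30 mm (distance between socket and ball below 0.006 m and angle between coupler's own z axis and vertical below 0.06 rad and horizontal distance between tail_foot and rest_pad below 0.03 m and z of tail_foot in the frame of rest_pad below 0.006 m and value of joint handle below 0.1 rad and linear speed of coupler below 0.02 m/s); the robot touches nothing.
It fails at once if the aerosol can is pushed aside or knocked over (distance of spray_can from where it was at the start of the episode above 0.03 m or angle between spray_can's own z axis and vertical above 0.5 rad).
It fails at once if the dish is pushed aside or knocked over (distance of petri_dish from where it was at the start of the episode above 0.03 m or angle between petri_dish's own z axis and vertical above 0.5 rad).
It fails at once if the phone is pushed aside or knocked over (distance of old_phone from where it was at the start of the episode above 0.03 m or angle between old_phone's own z axis and vertical above 0.5 rad).
It fails at once if the pair of pliers is pushed aside or knocked over (distance of pliers from where it was at the start of the episode above 0.03 m or angle between pliers's own z axis and vertical above 0.5 rad).
It also fails if it takes over 72 s, if anything falls off the work surface, if the arm or the gripper's body presses on something with over 40 N, if the wrist force passes 120 N, or if a joint passes its speed limit or range.

## Robot

A 6-joint arm with a two-finger parallel gripper is mounted at the origin on a cart in front of the work surface, level with it; the furniture and walls round the work are solid. World frame = base frame: x ahead of the robot, y to its left, z up, the work surface at z = 0. Lengths are in mm, angles in rad, forces in N, time in s.
With the tool pointing down it reaches from about 300 to 775 mm from the base axis. Payload 14.6 kg.
Tool frame: the origin (TCP) lies at the very end of the fingers, on their centre line; the grasp point (between the pads) lies manip.grasp_offset behind it (manip.grasp_offset is the distance from the TCP to the grasp point, in mm); z points along the fingers, y is the direction in which the jaws open and shut (so a half turn about z gives the same grasp; the last joint's range is limited). The gripper opens to 94 mm and grips with 3 to 60 N. Pads are 16 mm wide; open, the fingers measure 119 mm over their backs; the gripper's body (75 mm by 177 mm) begins 78 mm behind the grasp point.
Start: joints at [-1.289, 0.3, 1.521, -0, 1.321, -0.067], TCP at [187.966, -516.873, 205.446] pointing down, gripper open.
Joint ranges: [-3.03, 3.03], [-0.79, 2.21], [0.23, 2.52], [-1.04, 4.18], [0, 3.07], [-2.55, 2.55]. Speed limits (rad/s): [2.22, 2.22, 2.57, 3.14, 3.14, 3.14].

## Interface

Orientations are given as [roll, pitch, yaw] about the fixed x, y, z axes, in that order (R = Rz(yaw) Ry(pitch) Rx(roll)).
In Python, from cell import manip gives the robot as it stands.
- The arm moves only by the tool send_rows, never from a script. Its argument "commands" is a list of rows, each a list of 2 entries, a list of its own where there are three numbers: the shift along the tool's x, y, z in m, then the turn about the tool's z in rad. A call has exactly 8 rows; each row is the pose to reach, as a shift and turn from the pose commanded when the call began, along the tool's axes at that moment; what a row does not reach only later rows make up. A row lasts 1/12 s, in which the tool goes at most 41.7 mm and 7.16 degrees, less where a joint would pass 70% of its speed; a pose out of reach is approached as far as the arm can. A call with a gripper value outside its range is refused whole. "hand" is the closure, from -1 (fully open) to 1 (shut), so that 0 is half open, set as the call begins (left out, the last holds). The fingers move at their own pace and stop on an object; "force" is the grip in N (left out, the last holds). Time passes only in rows, so rows that repeat a pose let the fingers close, or fill a call up. It gives the time, the measured TCP pose, the force and the opening at its end, in the units of the state.
- manip.read_state(): the state, without advancing time (a new reading comes with each control period).
- manip.camera(name): name is "scene" or "top" or "wrist"; returns the picture (480x640x3 uint8, red, green, blue); there is no depth.
- manip.camera_model(name): a dict with "K" (3x3 intrinsics, pixels), "eye" and "attitude" of the camera in the world; the wrist camera has in their place "mount" (4x4, takes a point from camera to tool coordinates, whose origin is the TCP and whose axes are the flange's). Camera axes: x right, y down, z forward; pixel columns grow to the right and rows downward; lengths in mm; the calibration is good to about 2 mm. A picture is of the moment at which its call begins: read the wrist's pose just before it. camera_model takes no time and is no camera call.
- manip.sign_off(): hands the job in, once; it reports no verdict.
The state is a dict: "clock": time; "joints": joint angles; "qd": joint speeds; "effort": joint torques, N m; "eef_pos": TCP position; "eef_rot": TCP orientation; "wrist_force": force on the tool from outside, world axes, zero at the start; "moment": the same for the moment, N m; "finger_gap": finger opening in mm.
Only numpy, scipy, OpenCV 4.12 (cv2) and the standard library are available. Lean on these libraries where they do the work, as an engineer would, in place of code of your own. Each camera call takes 0.05 s, during which the arm holds its last target.

## Working session

There is one attempt and no reset: what is moved stays moved. The work goes in short steps, Python scripts to look and compute and a tool call to move; the robot and the scene stay as the last step left them, time stands still between calls to the robot, and variables do not carry over. Pictures are saved under pics/ and viewed, and the job is handed in when it is done.

Besides the shell and the picture viewer there is one more tool, called after ">>>" as a command line: name --argument value ..., lists and objects as JSON in quotes. send_rows: Moves the arm, as the interface text tells. Its arguments: {"type":"object","properties":{"commands":{"type":"array","items":{"type":"array"}},"hand":{"type":"number"},"force":{"type":"number"}},"required":["commands"]}

```bash
mkdir -p pics; ls; python3 - <<'E'
from cell import manip
import cv2
print(manip.read_state()); print(manip.grasp_offset)
for n in ("scene","top","wrist"):
    cv2.imwrite(f"pics/{n}0.png",manip.camera(n)[:,:,::-1]); print(n,manip.camera_model(n))
E
```

```text
pics
{'clock': 0.0, 'joints': array([-1.28862082e+00,  3.00464132e-01,  1.52162880e+00, -2.00683794e-05,
        1.32072415e+00, -6.65894815e-02]), 'qd': array([-0.00086669, -0.00043398,  0.00035517,  0.00098779, -0.00075267,
       -0.00123889]), 'effort': array([ 8.76952035e-04, -5.31806231e+01, -3.52738667e+01,  7.08495034e-02,
        2.44282099e-02, -1.36215681e-04]), 'eef_pos': array([ 187.87236847, -516.60919278,  204.86997928]), 'eef_rot': array([-3.14036965e+00, -6.20786711e-05,  3.48769924e-01]), 'wrist_force': array([-0.11997993,  0.25071972, -1.08750947]), 'moment': array([ 0.00493768, -0.00618156, -0.06061226]), 'finger_gap': 93.88954211451055}
18.8
scene {'K': array([[537.27790947,   0.        , 330.36076914],
       [  0.        , 537.27790947, 241.39254803],
       [  0.        ,   0.        ,   1.        ]]), 'eye': array([  -31.45093772, -1161.33577203,   840.74969969]), 'attitude': array([-2.1692305 ,  0.01861572, -0.51780848])}
top {'K': array([[619.07335323,   0.        , 316.09091648],
       [  0.        , 619.07335323, 247.66531898],
       [  0.        ,   0.        ,   1.        ]]), 'eye': array([ 453.00802905, -167.87209599, 1681.92388925]), 'attitude': array([-3.09936923, -0.00873961, -1.57424552])}
wrist {'K': array([[332.71272955,   0.        , 323.44372895],
       [  0.        , 332.71272955, 236.69289354],
       [  0.        ,   0.        ,   1.        ]]), 'mount': array([[ 1.00661201e-03, -9.68456498e-01, -2.49180655e-01,
         7.18808298e+01],
       [ 9.99998990e-01,  7.24959680e-04,  1.22208154e-03,
         2.38513744e-01],
       [-1.00288688e-03, -2.49181634e-01,  9.68456250e-01,
        -1.78910998e+02],
       [ 0.00000000e+00,  0.00000000e+00,  0.00000000e+00,
         1.00000000e+00]])}
```

View pics/scene0.png

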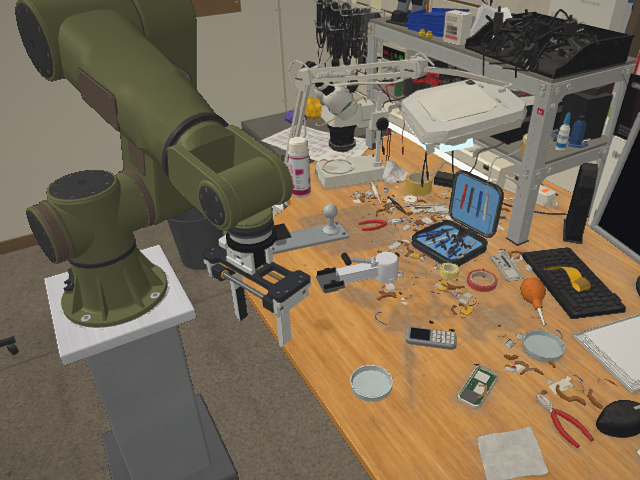

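View pics/top0.png

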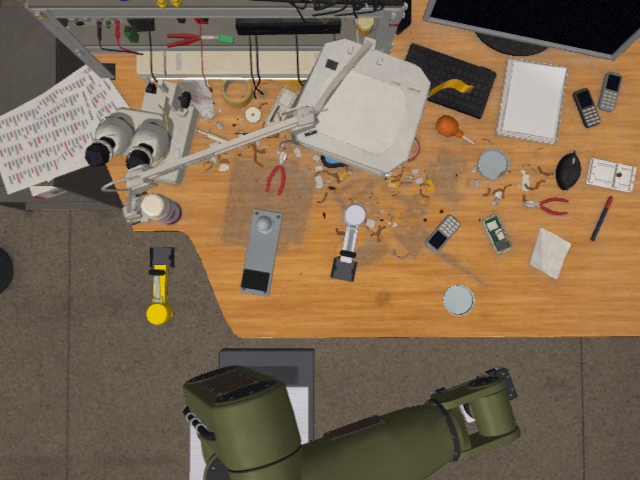

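View pics/wrist0.png

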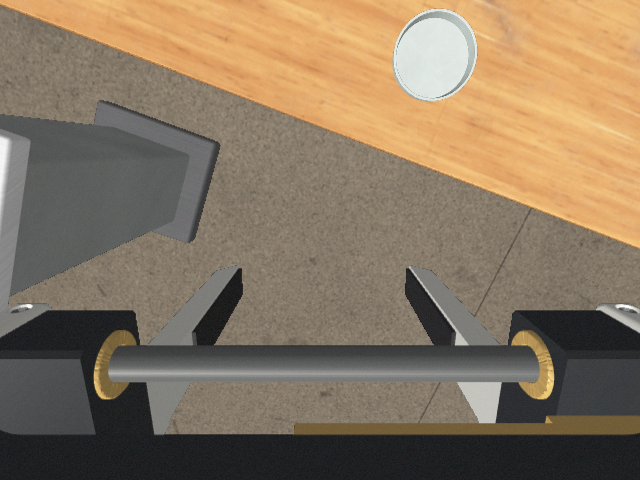

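```bash
cat > h.py <<'E'
import numpy as np, cv2
from scipy.spatial.transform import Rotation as R
from cell import manip
def cam(name,st=None):
    m=manip.camera_model(name); K=m["K"]
    if name=="wrist":
        st=st or manip.read_state()
        T=np.eye(4);T[:3,:3]=R.from_euler("xyz",st["eef_rot"]).as_matrix();T[:3,3]=st["eef_pos"]
        T=T@m["mount"];return K,T[:3,:3],T[:3,3]
    return K,R.from_euler("xyz",m["attitude"]).as_matrix(),np.array(m["eye"])
def ray(c,u,v):
    K,A,e=c; d=A@np.linalg.inv(K)@[u,v,1]; return e,d/np.linalg.norm(d)
def plane(c,u,v,z):
    e,d=ray(c,u,v); return e+d*(z-e[2])/d[2]
def proj(c,p):
    K,A,e=c; q=K@(A.T@(np.asarray(p,float)-e)); return q[:2]/q[2]
def tri(c1,p1,c2,p2):
    e1,d1=ray(c1,*p1);e2,d2=ray(c2,*p2)
    s=np.linalg.lstsq(np.c_[d1,-d2],e2-e1,rcond=None)[0]
    a=e1+d1*s[0];b=e2+d2*s[1];return (a+b)/2,np.linalg.norm(a-b)
E
python3 - <<'E'
from h import *
t=cv2.imread("pics/top0.png");s=cv2.imread("pics/scene0.png")
cv2.imwrite("pics/topz.png",cv2.resize(t[190:310,230:390],(800,600),interpolation=cv2.INTER_CUBIC))
cv2.imwrite("pics/scenez.png",cv2.resize(s[190:310,250:410],(800,600),interpolation=cv2.INTER_CUBIC))
c=cam("top");
for n,u,v,z in [("head",355,214,56),("tail",344,270,40),("ball",264.5,224,95),("rest",257,281,45),("can",155,207,184),("dish",458,300,16),("phone",442,233,16),("pliers",276,180,10),("lamp",365,105,300)]: print(n,plane(c,u,v,z))
E
```

```text
head [ 610.16981518 -285.20638568   56.        ]
tail [ 462.82435078 -256.26594579   40.        ]
ball [581.24310841 -49.69023566  95.        ]
rest [434.57037291 -26.20228214  45.        ]
can [616.07500444 208.82760125 184.        ]
dish [ 381.29976338 -563.83582929   16.        ]
phone [ 561.94168444 -522.90426531   16.        ]
pliers [707.75109578 -74.54374913  10.        ]
lamp [ 833.41695417 -291.69707538  300.        ]
```

View pics/topz.png

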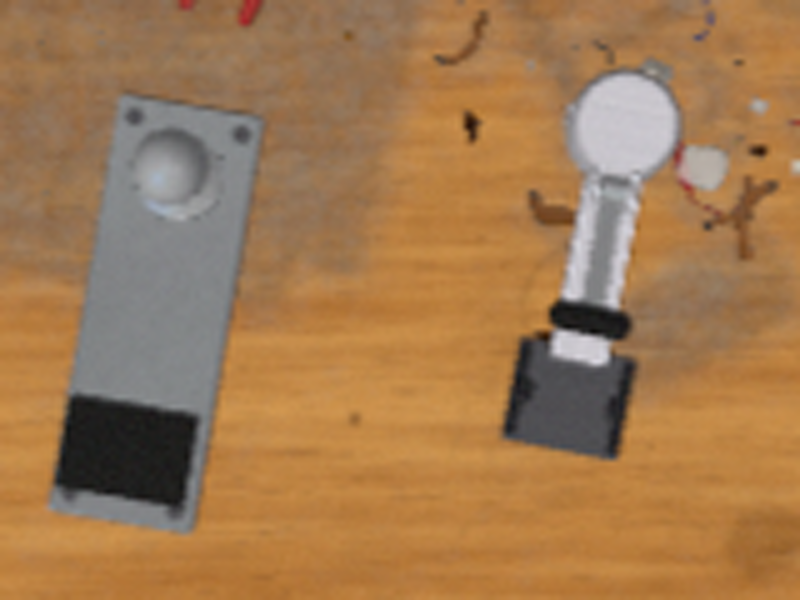

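View pics/scenez.png

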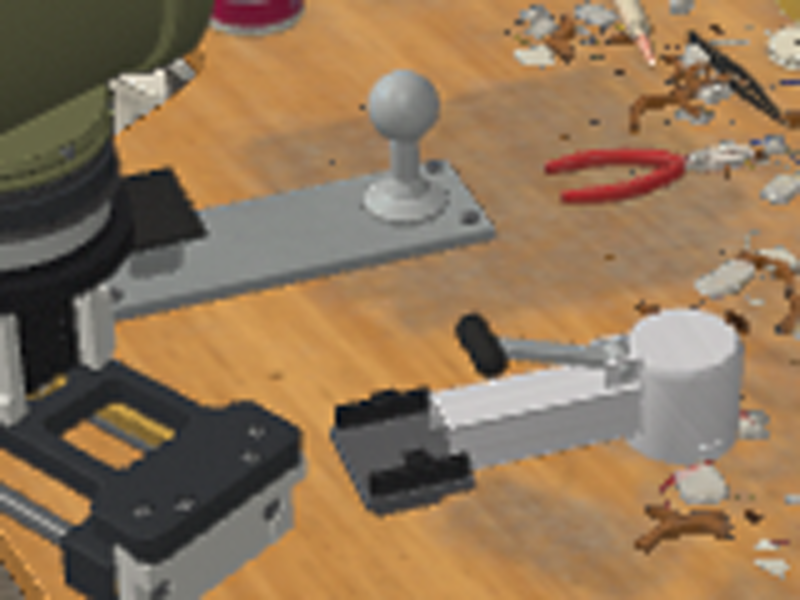

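```bash
python3 - <<'E'
from h import *
np.set_printoptions(precision=1,suppress=True)
t=cam("top");s=cam("scene")
f=lambda X,Y:(230+X/5-.4,190+Y/5-.4)
g=lambda X,Y:(250+X/5-.4,190+Y/5-.4)
print("ball",tri(t,f(172,167),s,g(404,105)))
print("lamp",tri(t,(365,105),s,(460,108)),"lamp near edge",tri(t,(385,172),s,(418,143)))
co=[plane(t,*f(*p),10) for p in [(122,95),(263,118),(190,532),(50,510)]]
print(*co, [np.linalg.norm(co[i]-co[i-1]) for i in range(4)])
a=(co[0]+co[1]-co[2]-co[3])[:2]; a/=np.linalg.norm(a); print("stand yaw",np.arctan2(a[1],a[0]), "origin",(co[0]+co[1])[:2]/2-40*a,(co[2]+co[3])[:2]/2+190*a)
print("head",plane(t,*f(625,124),56),tri(t,f(625,124),s,g(685,345)))
pl=[plane(t,*f(*p),40) for p in [(520,340),(635,360),(618,458),(503,437)]]
print(*pl,[np.linalg.norm(pl[i]-pl[i-1]) for i in range(4)], sum(pl)/4)
gr=tri(t,f(591,319),s,g(482,344));print("grip",gr)
h=plane(t,*f(625,124),56)[:2]; d=h-plane(t,*f(561,398),40)[:2]; print("arm yaw",np.arctan2(d[1],d[0]),np.linalg.norm(d))
st=manip.read_state()
E
```

```text
ball (array([586.1, -47.3,  75.3]), np.float64(1.44207871652202))
lamp (array([ 803.3, -280.7,  399.1]), np.float64(6.749466622419625)) lamp near edge (array([ 663. , -322.8,  363.4]), np.float64(18.175316953479765))
[630.  -14.9  10. ] [617.3 -91.3  10. ] [393.7 -51.7  10. ] [405.8  23.6  10. ] [np.float64(227.44700076600773), np.float64(77.36735378034624), np.float64(227.03099028004328), np.float64(76.29701025091616)]
stand yaw -0.17272024526378005 origin [584.2 -46.2] [587.  -46.7]
head [ 609.1 -284.1   56. ] (array([ 610.5, -285.1,   50.6]), np.float64(2.0420642404493643))
[ 495.8 -228.8   40. ] [ 485.  -289.8   40. ] [ 433.1 -280.5   40. ] [ 444.4 -219.6   40. ] [np.float64(52.215927239826534), np.float64(61.953716126519424), np.float64(52.7403182862847), np.float64(61.9603388527624)] [ 464.6 -254.7   40. ]
grip (array([ 505.9, -264.5,   77.9]), np.float64(0.8098737813193515))
arm yaw -0.22968429537906487 148.0382265741899
```

```bash
python3 - <<'E'
from h import *
t=cv2.imread("pics/top0.png");s=cv2.imread("pics/scene0.png")
a=cv2.resize(t[60:210,270:440],(400,353));b=cv2.resize(s[60:210,380:550],(400,353))
cv2.imwrite("pics/lamp.png",np.hstack([a,b]))
E
```

```text
(no output)
```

View pics/lamp.png

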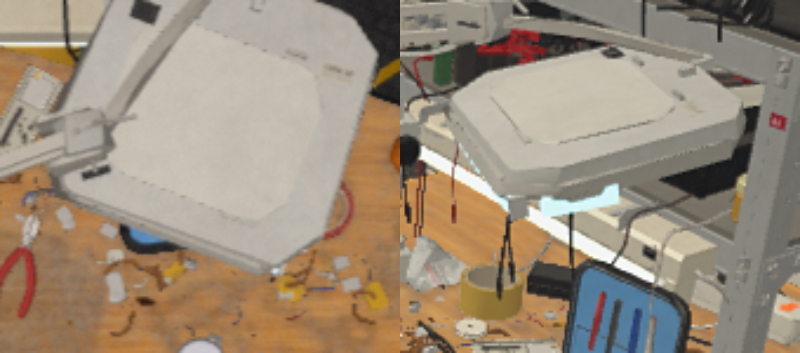

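>>> send_rows --commands '[[[0.02,-0.01,-0.08],0.08],[[0.05,-0.02,-0.1],0.18],[[0.08,-0.03,-0.1],0.28],[[0.11,-0.04,-0.1],0.38],[[0.14,-0.05,-0.1],0.48],[[0.17,-0.06,-0.1],0.54],[[0.2,-0.07,-0.1],0.54],[[0.23,-0.08,-0.1],0.54]]'

```text
clock: 0.82
eef_pos: [377.8, -361.8, 305.4]
eef_rot: [-3.142, 0.0, -0.192]
wrist_force: [-1.0, -0.8, 0.3]
finger_gap: 94.0
```

>>> send_rows --commands '[[[0.02,-0.02,0.01],0],[[0.04,-0.04,0.02],0],[[0.06,-0.06,0.03],0],[[0.08,-0.08,0.04],0],[[0.1,-0.1,0.05],0],[[0.12,-0.115,0.055],0],[[0.127,-0.118,0.055],0],[[0.127,-0.118,0.055],0]]'

```text
clock: 1.48
eef_pos: [524.8, -270.6, 249.7]
eef_rot: [-3.141, 0.001, -0.189]
wrist_force: [0.2, -0.9, -0.2]
finger_gap: 94.0
```

```bash
python3 - <<'E'
from h import *
np.set_printoptions(precision=1,suppress=True)
t=cam("top");s=cam("scene")
print(tri(t,(385,176),s,(429,149)))
st=manip.read_state();print(st["eef_pos"],st["eef_rot"],st["qd"])
cv2.imwrite("pics/w1.png",manip.camera("wrist")[:,:,::-1])
cv2.imwrite("pics/s1.png",manip.camera("scene")[:,:,::-1])
np.save("w1.npy",np.r_[st["eef_pos"],st["eef_rot"]])
E
```

```text
(array([ 668.5, -332.6,  349.4]), np.float64(10.16723458266252))
[ 524.8 -270.6  249.7] [-3.1  0.  -0.2] [-0. -0.  0. -0. -0. -0.]
```

View pics/w1.png

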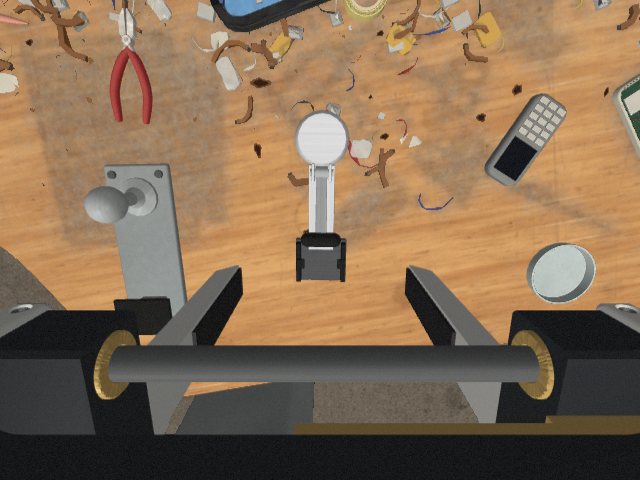

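View pics/s1.png

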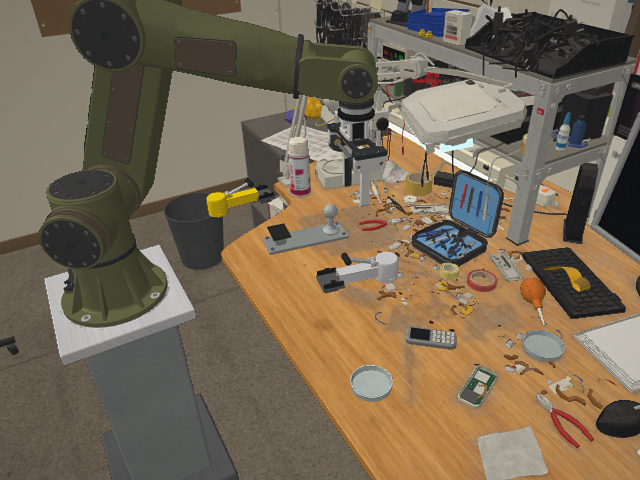

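```bash
python3 - <<'E'
from h import *
w=cv2.imread("pics/w1.png")
a=cv2.resize(w[100:300,270:370],(300,600),interpolation=cv2.INTER_CUBIC);b=cv2.resize(w[150:350,60:225],(495,600),interpolation=cv2.INTER_CUBIC)
cv2.imwrite("pics/w1z.png",np.hstack([a,b]))
E
```

```text
(no output)
```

View pics/w1z.png

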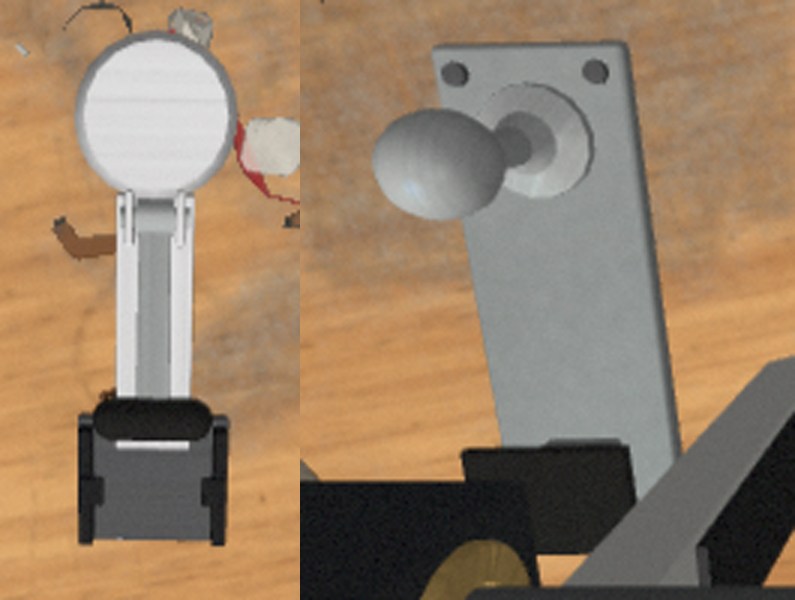

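```bash
python3 - <<'E'
from h import *
np.set_printoptions(precision=1,suppress=True)
p=np.load("w1.npy");w=cam("wrist",{"eef_pos":p[:3],"eef_rot":p[3:]});t=cam("top");s=cam("scene")
f=lambda X,Y:(230+X/5-.4,190+Y/5-.4)
g=lambda X,Y:(250+X/5-.4,190+Y/5-.4)
a=lambda X,Y:(270+X/3-.33,100+Y/3-.33)
b=lambda X,Y:(60+(X-300)/3-.33,150+Y/3-.33)
print("head",plane(w,*a(155,116),56),tri(t,f(625,124),w,a(155,116)))
print("grip",tri(w,a(153,420),s,g(482,344)),tri(w,a(153,420),t,f(591,319)),plane(w,*a(153,420),73),plane(w,*a(153,420),78))
print("ball",plane(w,*b(438,163),75),tri(w,b(438,163),s,g(404,105)),tri(w,b(438,163),t,f(172,167)))
pl=[plane(w,*a(*q),40) for q in[(78,416),(229,416),(227,545),(78,545)]];print(*pl)
h=plane(w,*a(155,116),56)[:2]; d=h-(sum(pl)/4)[:2]; print(np.arctan2(d[1],d[0]),np.linalg.norm(d))
bb=[plane(w,*b(*q),10) for q in[(433,47),(628,45),(678,450),(500,440)]];print(*bb)
for i,j in((1,2),(0,3)): 
  d=bb[i]-bb[j];print(np.arctan2(d[1],d[0]))
d=bb[0]-bb[1];print(np.arctan2(d[0],-d[1]),np.linalg.norm(d), "mid-40", )
E
```

```text
head [ 608.9 -285.    56. ] (array([ 609.3, -284.7,   50.9]), np.float64(0.7325961377606984))
grip (array([ 505.1, -264.9,   78.9]), np.float64(1.92760988997428)) (array([ 505.3, -264.3,   82.4]), np.float64(0.49425791473768826)) [ 502.8 -264.    73. ] [ 504.1 -264.2   78. ]
ball [585.2 -45.6  75. ] (array([585.9, -47.3,  76.1]), np.float64(2.116989259170411)) (array([585.3, -47.1,  77.3]), np.float64(0.050091488833145965))
[ 501.5 -232.7   40. ] [ 490.1 -292.4   40. ] [ 435.5 -282.1   40. ] [ 447.1 -221.2   40. ]
-0.19624624242945837 143.0798213892859
[629.2 -16.2  10. ] [615.  -95.1  10. ] [437.5 -63.1  10. ] [457.4  14.8  10. ]
-0.17804180353456284
-0.1788730885012083
2.9633547463830356 80.08985140258525 mid-40
```

>>> send_rows --commands '[[[-0.01,-0.001,0.03],0],[[-0.0216,-0.0024,0.06],0],[[-0.0216,-0.0024,0.09],0],[[-0.0216,-0.0024,0.12],0],[[-0.0216,-0.0024,0.15],0],[[-0.0216,-0.0024,0.175],0],[[-0.0216,-0.0024,0.19],0],[[-0.0216,-0.0024,0.19],0]]'

```text
clock: 2.25
eef_pos: [500.9, -265.1, 57.9]
eef_rot: [-3.14, 0.004, -0.193]
wrist_force: [-0.8, 0.4, 0.4]
finger_gap: 94.0
```

```bash
python3 - <<'E'
from h import *
cv2.imwrite("pics/w2.png",manip.camera("wrist")[:,:,::-1])
E
```

```text
(no output)
```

View pics/w2.png

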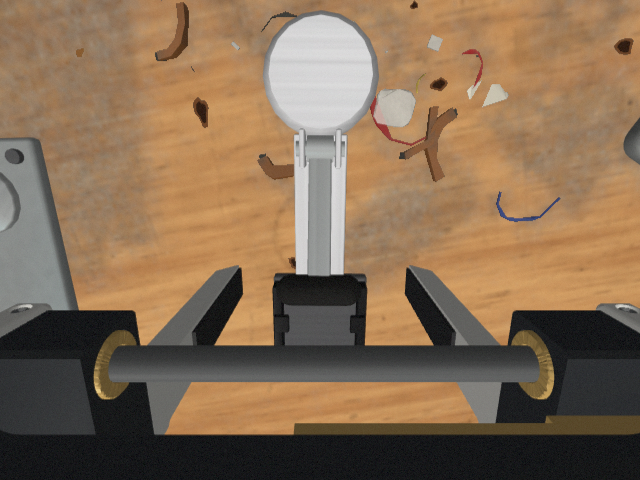

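```bash
python3 - <<'E'
from h import *
w=cam("wrist");st=manip.read_state();print(st["eef_pos"])
w0=cv2.imread("pics/w2.png");cv2.imwrite("pics/w2z.png",cv2.resize(w0[250:350,250:400],(750,500)))
print(plane(w,320,289,77)); T=st["eef_pos"].copy();T[2]+=18.8;print(proj(w,T),proj(w,[504,-264.2,77]))
h=plane(w,321,72,56);print(h)
E
```

```text
[ 501.8838248  -265.48616595   60.00527802]
[ 504.30877514 -264.72830435   77.        ]
[322.29522846 294.39208606] [319.12420497 289.71573007]
[ 610.64554561 -285.93699173   56.        ]
```

View pics/w2z.png

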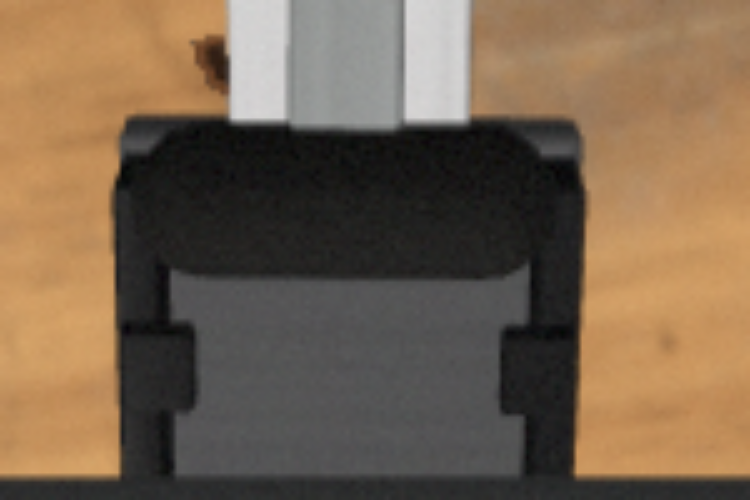

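>>> send_rows --commands '[[[0.0025,-0.0015,0],0],[[0.0025,-0.0015,0],0],[[0.0025,-0.0015,0],0],[[0.0025,-0.0015,0],0],[[0.0025,-0.0015,0],0],[[0.0025,-0.0015,0],0],[[0.0025,-0.0015,0],0],[[0.0025,-0.0015,0],0]]' --hand 0.2 --force 8

```text
clock: 2.97
eef_pos: [505.9, -263.9, 60.5]
eef_rot: [-3.142, -0.0, -0.191]
wrist_force: [-0.4, 2.0, 1.0]
finger_gap: 44.1
```

>>> send_rows --commands '[[[0,0,0],0],[[0,0,0],0],[[0,0,0],0],[[0,0,0],0],[[0,0,0],0],[[0,0,0],0],[[0,0,0],0],[[0,0,0],0]]'

```text
clock: 3.63
eef_pos: [505.8, -263.9, 60.4]
eef_rot: [-3.142, 0.0, -0.191]
wrist_force: [0.3, 2.1, 0.5]
finger_gap: 42.8
```

>>> send_rows --commands '[[[0.0025,0,-0.0057],0],[[0.0054,0,-0.0111],0],[[0.0088,0,-0.0163],0],[[0.0126,0,-0.0212],0],[[0.0168,0,-0.0257],0],[[0.0213,0,-0.0299],0],[[0.0262,0,-0.0337],0],[[0.0313,0,-0.0371],0]]'

```text
clock: 4.3
eef_pos: [537.2, -270.0, 98.1]
eef_rot: [3.141, -0.0, -0.191]
wrist_force: [-1.8, 1.2, 0.6]
finger_gap: 42.6
```

```bash
python3 - <<'E'
from h import *
cv2.imwrite("pics/w3.png",manip.camera("wrist")[:,:,::-1])
s=manip.camera("scene")[:,:,::-1]
cv2.imwrite("pics/s3.png",cv2.resize(s[180:320,280:440],(800,600)))
E
```

```text
(no output)
```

View pics/s3.png

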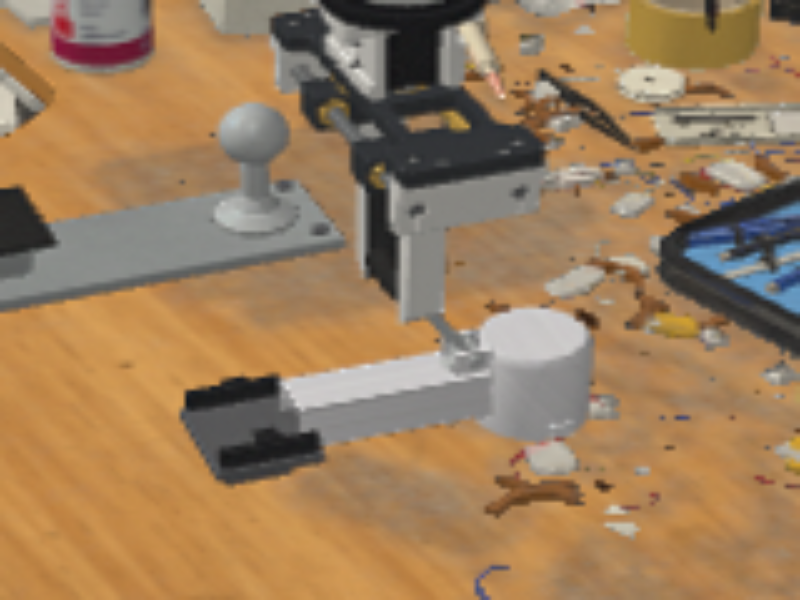

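Handle is lifting and the arm stays flat on the bench. Continue the arc.

>>> send_rows --commands '[[[0.0055,0,-0.003],0],[[0.0111,0,-0.0055],0],[[0.017,0,-0.0075],0],[[0.023,0,-0.0091],0],[[0.0291,0,-0.0101],0],[[0.0352,0,-0.0106],0],[[0.0415,0,-0.0106],0],[[0.0476,0,-0.0102],0]]'

```text
clock: 5.07
eef_pos: [584.3, -279.3, 108.2]
eef_rot: [3.141, -0.001, -0.191]
wrist_force: [-1.0, -0.8, 4.6]
finger_gap: 42.0
```

```bash
python3 - <<'E'
from h import *
cv2.imwrite("pics/w4.png",manip.camera("wrist")[:,:,::-1])
s=manip.camera("scene")[:,:,::-1]
cv2.imwrite("pics/s4.png",cv2.resize(s[120:320,280:480],(600,600)))
E
```

```text
(no output)
```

View pics/s4.png

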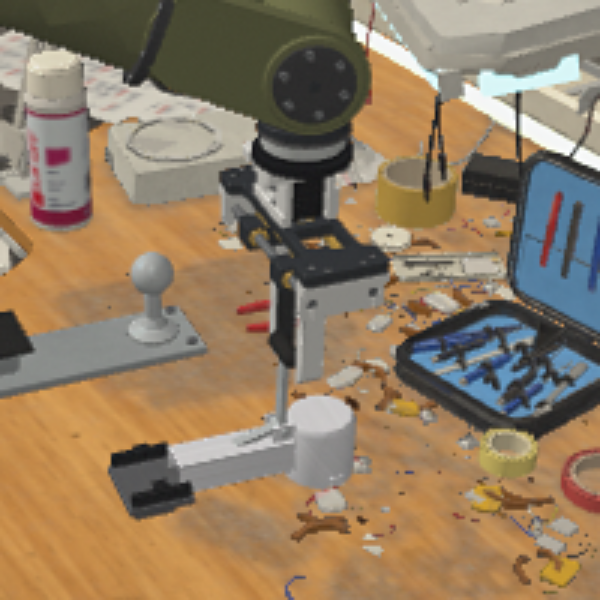

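View pics/w4.png

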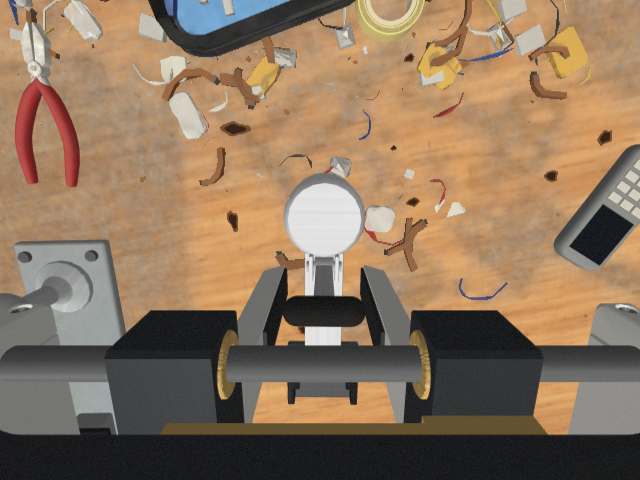

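>>> send_rows --commands '[[[0,0,0],0],[[0,0,0],0],[[0,0,0],0],[[0,0,0],0],[[0,0,-0.02],0],[[0,0,-0.05],0],[[-0.02,0,-0.08],0],[[-0.04,0,-0.11],0]]' --hand -1

```text
clock: 5.83
eef_pos: [543.5, -271.0, 218.3]
eef_rot: [-3.141, 0.001, -0.191]
wrist_force: [0.6, -0.1, 1.0]
finger_gap: 91.2
```

```bash
python3 - <<'E'
from h import *
st=manip.read_state();print(st["eef_pos"],st["eef_rot"])
w=manip.camera("wrist")[:,:,::-1];cv2.imwrite("pics/w5.png",w)
np.save("w5.npy",np.r_[st["eef_pos"],st["eef_rot"]])
t=manip.camera("top")[:,:,::-1];cv2.imwrite("pics/t5.png",t)
s=manip.camera("scene")[:,:,::-1];cv2.imwrite("pics/s5.png",s)
a=cv2.resize(w[100:350,250:400],(360,600),interpolation=cv2.INTER_CUBIC)
b=cv2.resize(s[220:310,300:420],(430,322),interpolation=cv2.INTER_CUBIC)
b=np.vstack([b,np.zeros((278,430,3),np.uint8)])
cv2.imwrite("pics/z5.png",np.hstack([a,b]))
E
```

```text
[ 543.54978257 -270.99919158  218.29627095] [-3.14121208e+00  8.99420914e-04 -1.90822295e-01]
```

View pics/z5.png

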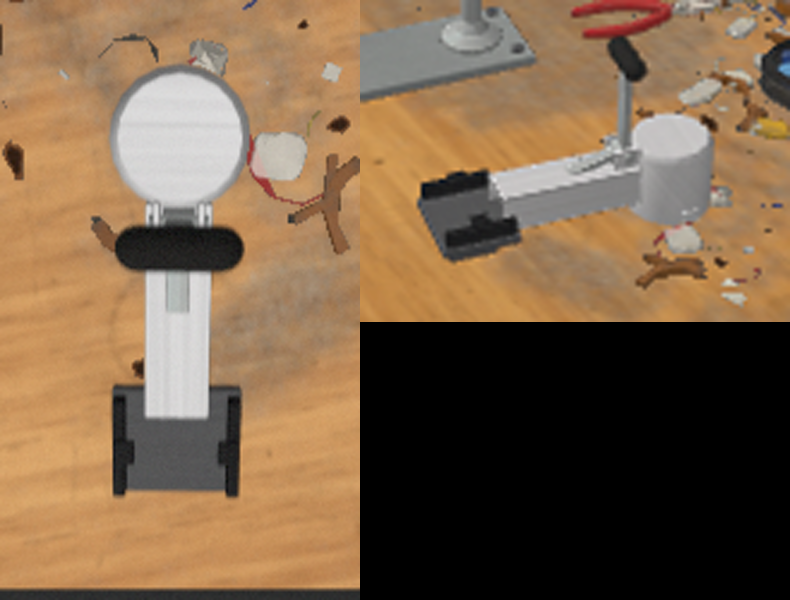

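```bash
python3 - <<'E'
from h import *
np.set_printoptions(precision=1,suppress=True)
p=np.load("w5.npy");w=cam("wrist",{"eef_pos":p[:3],"eef_rot":p[3:]});s=cam("scene")
a=lambda X,Y:(250+X/2.4-.3,100+Y/2.4-.3)
h=plane(w,*a(180,136),56);print("head",h)
# bar top edges at z44, ends x -120
e=[plane(w,*a(*q),44) for q in[(145,417),(209,417),(146,280),(210,280)]]
b1=(e[0]+e[1])/2;b2=(e[2]+e[3])/2
print("bar",b1,b2,np.linalg.norm(e[0]-e[1]))
d=(h-b1)[:2];print("yaw",np.arctan2(d[1],d[0]),np.linalg.norm(d))
pl=[plane(w,*a(*q),40) for q in[(112,395),(240,395),(239,495),(113,495)]];m=sum(pl)/4;d=(h-m)[:2];print("yaw",np.arctan2(d[1],d[0]),np.linalg.norm(d),np.linalg.norm(pl[0]-pl[1]))
for i,j in((0,3),(1,2)):d=pl[i]-pl[j];print(np.arctan2(d[1],d[0]))
k=430/120
print("grip",tri(w,a(179,248),s,(300+(627-360)/k-.4,220+58/k-.4)))
E
```

```text
head [ 609.  -285.5   56. ]
bar [ 482.9 -260.    44. ] [ 547.1 -272.8   44. ] 30.08606649386979
yaw -0.19947126823713002 128.613130287364
yaw -0.20169147480396746 144.8480153342832 60.412040912349866
-0.20065119321876965
-0.1795929948821108
grip (array([ 574.8, -278.9,  128. ]), np.float64(2.334199281247982))
```

>>> send_rows --commands '[[[-0.015,0.0005,0.02],0.009],[[-0.025,0.0009,0.05],0.009],[[-0.025,0.0009,0.085],0.009],[[-0.025,0.0009,0.12],0.009],[[-0.025,0.0009,0.15],0.009],[[-0.025,0.0009,0.18],0.009],[[-0.025,0.0009,0.195],0.009],[[-0.025,0.0009,0.202],0.009]]'

```text
clock: 6.65
eef_pos: [517.8, -266.4, 11.7]
eef_rot: [-3.14, 0.005, -0.2]
wrist_force: [0.9, 0.7, -1.0]
finger_gap: 93.7
```

```bash
python3 - <<'E'
from h import *
st=manip.read_state();print(st["eef_pos"],st["wrist_force"])
cv2.imwrite("pics/w6.png",manip.camera("wrist")[:,:,::-1])
s=manip.camera("scene")[:,:,::-1]
cv2.imwrite("pics/s6.png",cv2.resize(s[160:320,280:440],(600,600)))
E
```

```text
[ 517.7868636  -266.37920716   11.70337114] [ 0.92677091  0.67679759 -1.01985713]
```

View pics/w6.png

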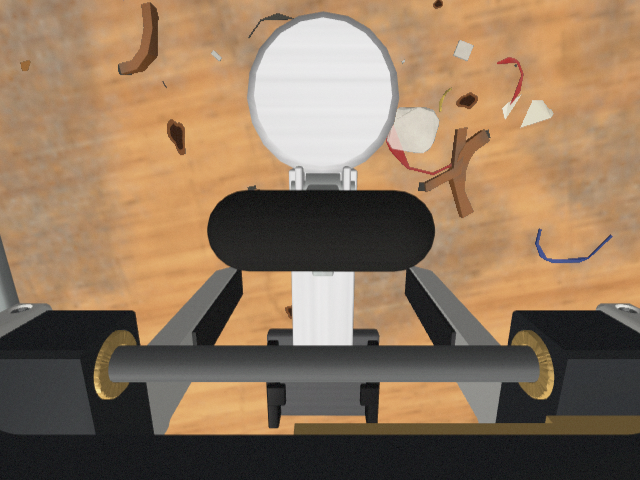

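View pics/s6.png

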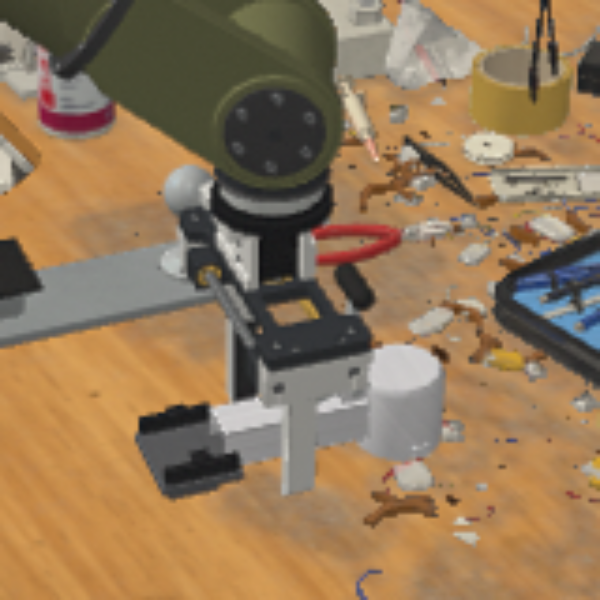

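>>> send_rows --commands '[[[0,0,0],0],[[0,0,0],0],[[0,0,0],0],[[0,0,0],0],[[0,0,0],0],[[0,0,0],0],[[0,0,0],0],[[0,0,0],0]]' --hand 0.7 --force 40

```text
clock: 7.42
eef_pos: [519.4, -267.4, 15.8]
eef_rot: [3.142, -0.0, -0.2]
wrist_force: [-0.2, 0.0, -0.4]
finger_gap: 44.1
```

>>> send_rows --commands '[[[0,0,0],0],[[0,0,0],0],[[0,0,0],0],[[0,0,-0.005],0],[[0,0,-0.01],0],[[0,0,-0.02],0],[[0,0,-0.03],0],[[0,0,-0.04],0]]'

```text
clock: 8.08
eef_pos: [519.4, -267.5, 57.0]
eef_rot: [3.141, -0.0, -0.2]
wrist_force: [-0.3, 0.5, -5.2]
finger_gap: 29.6
```

>>> send_rows --commands '[[[0,0,-0.02],0],[[0,0,-0.04],0],[[0,0,-0.06],0],[[0,0,-0.08],0],[[0,0,-0.095],0],[[0,0,-0.105],0],[[0,0,-0.105],0],[[0,0,-0.105],0]]'

```text
clock: 8.75
eef_pos: [519.3, -267.4, 160.8]
eef_rot: [3.141, -0.0, -0.2]
wrist_force: [-0.0, 0.2, -6.9]
finger_gap: 29.9
```

```bash
python3 - <<'E'
from h import *
np.set_printoptions(precision=2,suppress=True)
st=manip.read_state();print(st["eef_pos"],st["eef_rot"])
w=manip.camera("wrist")[:,:,::-1];cv2.imwrite("pics/w7.png",w)
s=manip.camera("scene")[:,:,::-1]
a=cv2.resize(w[0:450,170:470],(400,600))
b=cv2.resize(s[140:300,290:390],(375,600))
cv2.imwrite("pics/z7.png",np.hstack([a,b]))
g=cv2.cvtColor(w,cv2.COLOR_BGR2GRAY);m=((g>185)&(w.max(2)-w.min(2)<25)).astype(np.uint8)
m[175:]=0
for c in cv2.findContours(m,0,2)[0]:
    if cv2.contourArea(c)>1000:print(cv2.contourArea(c),cv2.boundingRect(c),cv2.minEnclosingCircle(c),cv2.fitEllipse(c))
E
```

```text
[ 519.29 -267.41  160.85] [ 3.14 -0.   -0.2 ]
15608.5 (256, 27, 135, 148) ((319.5, 102.5), 76.60623168945312) ((322.924072265625, 101.77387237548828), (133.87257385253906, 148.6963653564453), 9.979053497314453)
```

View pics/z7.png

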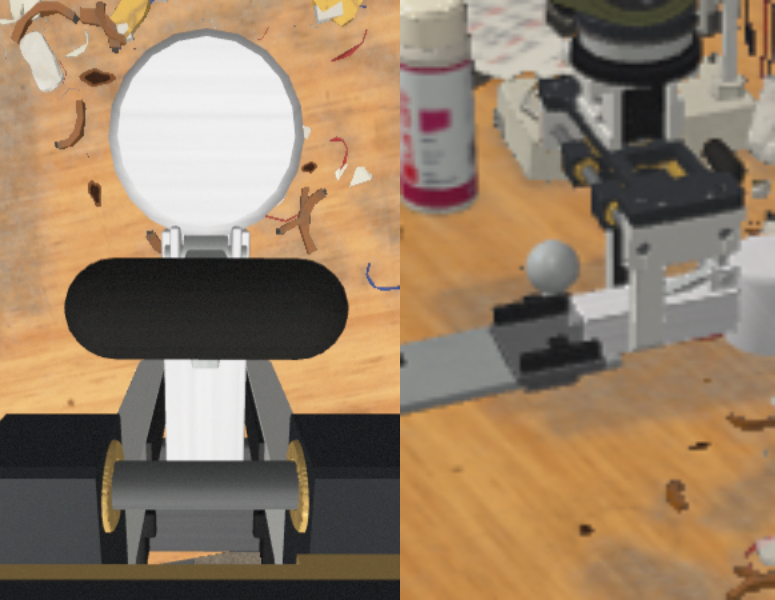

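```bash
python3 - <<'E'
from h import *
np.set_printoptions(precision=2,suppress=True)
w0=cv2.imread("pics/w7.png")
st=manip.read_state();w=cam("wrist",st);z=st["eef_pos"][2]-15.8
print(z)
for uv in[(323.8,97.5),(323.5,98.5)]:
    h=plane(w,*uv,z+56); d=h-st["eef_pos"]; y=st["eef_rot"][2]
    print(h, "along",d[0]*np.cos(y)+d[1]*np.sin(y),"lat(left)",-d[0]*np.sin(y)+d[1]*np.cos(y))
cv2.imwrite("pics/z7b.png",cv2.resize(w0[10:185,230:410],(720,700))[:600])
cv2.imwrite("pics/z7c.png",cv2.resize(w0[260:400,260:390],(520,560)))
E
```

```text
143.8243576640913
[ 609.27 -286.16  199.82] along 92.34591398330893 lat(left) -0.6428994115903137
[ 608.94 -285.98  199.82] along 91.98368881379606 lat(left) -0.5268092368735289
```

View pics/z7b.png

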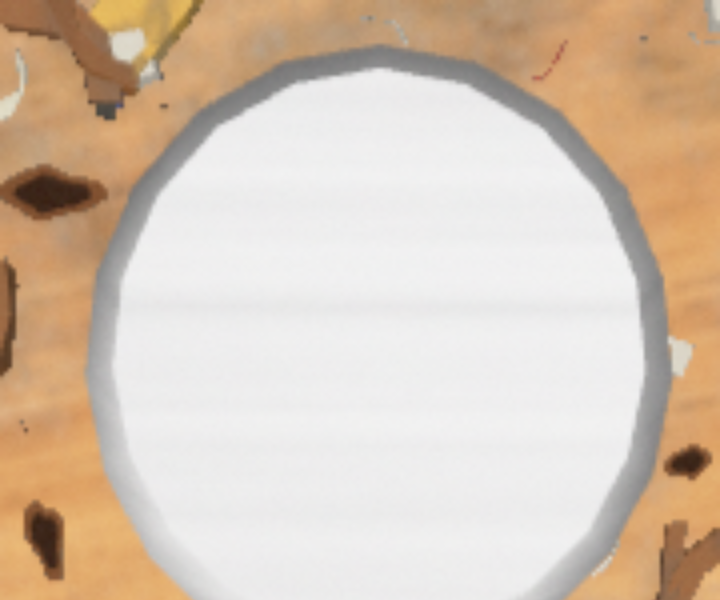

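View pics/z7c.png

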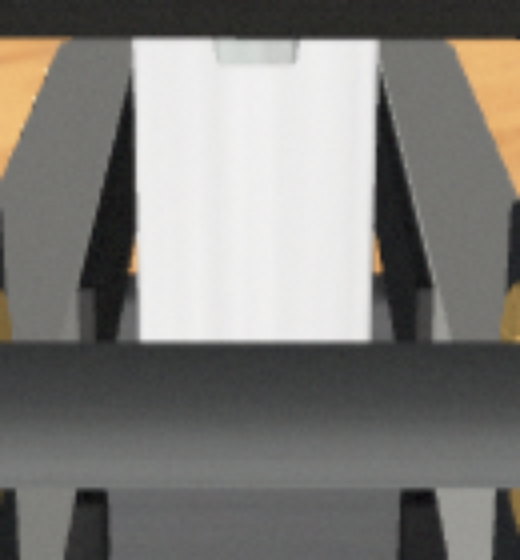

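>>> send_rows --commands '[[[-0.006,-0.018,0],-0.003],[[-0.016,-0.05,0],-0.008],[[-0.026,-0.085,0],-0.013],[[-0.037,-0.12,0],-0.018],[[-0.048,-0.155,0],-0.022],[[-0.059,-0.19,0],-0.022],[[-0.067,-0.217,0],-0.022],[[-0.0709,-0.2279,0],-0.022]]'

```text
clock: 9.52
eef_pos: [494.3, -26.9, 160.0]
eef_rot: [-3.141, 0.002, -0.176]
wrist_force: [0.1, -0.4, -5.7]
finger_gap: 29.8
```

```bash
python3 - <<'E'
from h import *
np.set_printoptions(precision=2,suppress=True)
w=manip.camera("wrist")[:,:,::-1]
s=manip.camera("scene")[:,:,::-1]
t=manip.camera("top")[:,:,::-1]
st=manip.read_state();print(st["eef_pos"],st["eef_rot"])
cv2.imwrite("pics/w8.png",w);cv2.imwrite("pics/t8.png",t);cv2.imwrite("pics/s8.png",s)
cv2.imwrite("pics/z8.png",np.hstack([cv2.resize(w[:450,170:470],(400,600)),cv2.resize(s[130:280,250:350],(400,600))]))
E
```

```text
[495.01 -29.71 160.22] [ 3.14  0.   -0.18]
```

View pics/z8.png

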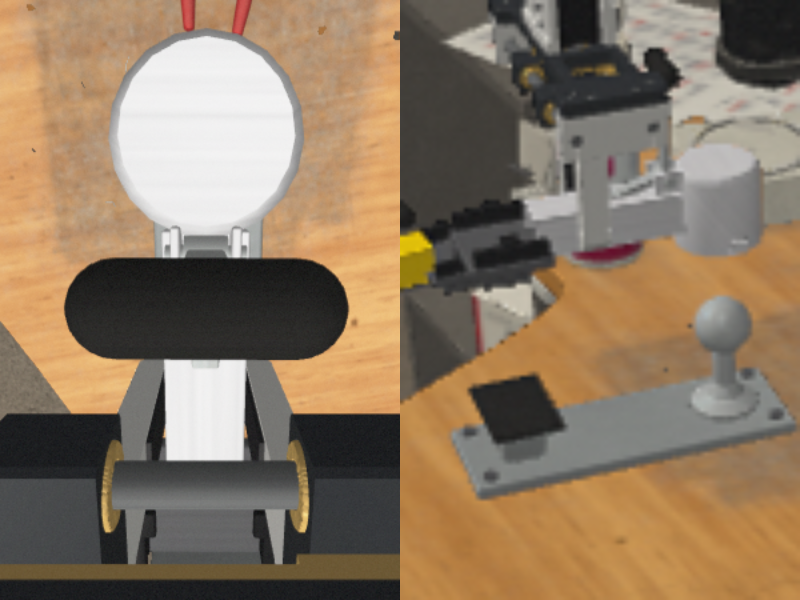

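View pics/t8.png

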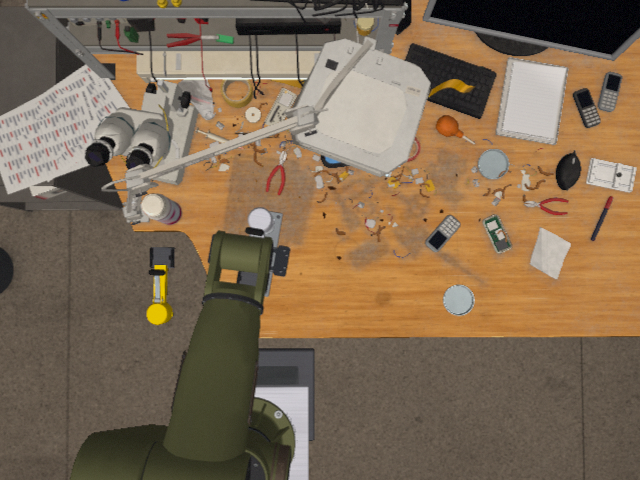

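```bash
python3 - <<'E'
from h import *
np.set_printoptions(precision=2,suppress=True)
t=cv2.imread("pics/t8.png");s=cv2.imread("pics/s8.png")
ct=cam("top");cs=cam("scene")
P=[585.5,-46.8,200.2]
print("pred head-top centre top",proj(ct,P),"scene",proj(cs,P))
cv2.imwrite("pics/z8b.png",np.hstack([cv2.resize(t[200:240,240:290],(400,320),interpolation=cv2.INTER_CUBIC),cv2.resize(s[160:200,410-100:410-50],(400,320),interpolation=cv2.INTER_CUBIC)]))
E
```

```text
pred head-top centre top [260.03 218.71] scene [328.97 169.85]
```

View pics/z8b.png

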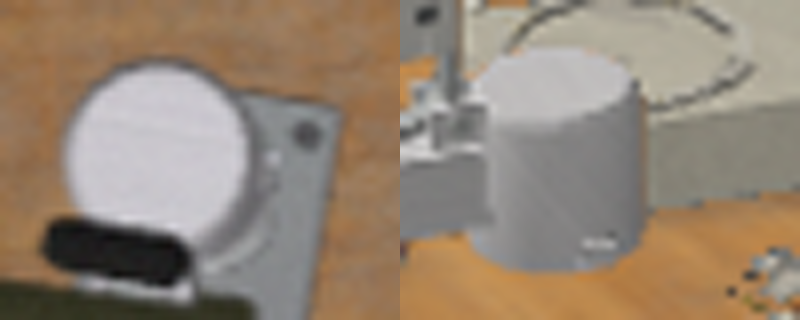

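>>> send_rows --commands '[[[0,0,0.01],0],[[0,0,0.02],0],[[0,0,0.03],0],[[0,0,0.04],0],[[0,0,0.048],0],[[0,0,0.053],0],[[0,0,0.055],0],[[0,0,0.055],0]]'

```text
clock: 10.33
eef_pos: [495.1, -30.0, 105.3]
eef_rot: [3.142, 0.001, -0.178]
wrist_force: [-0.2, 0.3, -5.7]
finger_gap: 29.5
```

>>> send_rows --commands '[[[0,0,0.003],0],[[0,0,0.006],0],[[0,0,0.009],0],[[0,0,0.012],0],[[0,0,0.015],0],[[0,0,0.018],0],[[0,0,0.02],0],[[0,0,0.02],0]]'

```text
clock: 11.0
eef_pos: [495.0, -30.0, 85.3]
eef_rot: [3.142, 0.001, -0.178]
wrist_force: [-0.7, -0.1, -6.9]
finger_gap: 29.9
```

>>> send_rows --commands '[[[0,0,0.002],0],[[0,0,0.004],0],[[0,0,0.006],0],[[0,0,0.008],0],[[0,0,0.01],0],[[0,0,0.012],0],[[0,0,0.014],0],[[0,0,0.014],0]]'

```text
clock: 11.67
eef_pos: [495.0, -29.9, 71.3]
eef_rot: [3.142, 0.001, -0.178]
wrist_force: [0.3, 0.6, -5.8]
finger_gap: 29.6
```

```bash
python3 - <<'E'
from h import *
np.set_printoptions(precision=2,suppress=True)
s=manip.camera("scene")[:,:,::-1]
st=manip.read_state();print(st["eef_pos"],st["eef_rot"],st["wrist_force"],st["moment"])
cv2.imwrite("pics/z9.png",cv2.resize(s[150:270,240:370],(780,600),interpolation=cv2.INTER_CUBIC)[:600])
E
```

```text
[495.08 -29.98  71.54] [ 3.14  0.   -0.18] [-0.07  0.91 -5.04] [-0.04  0.03  0.  ]
```

View pics/z9.png

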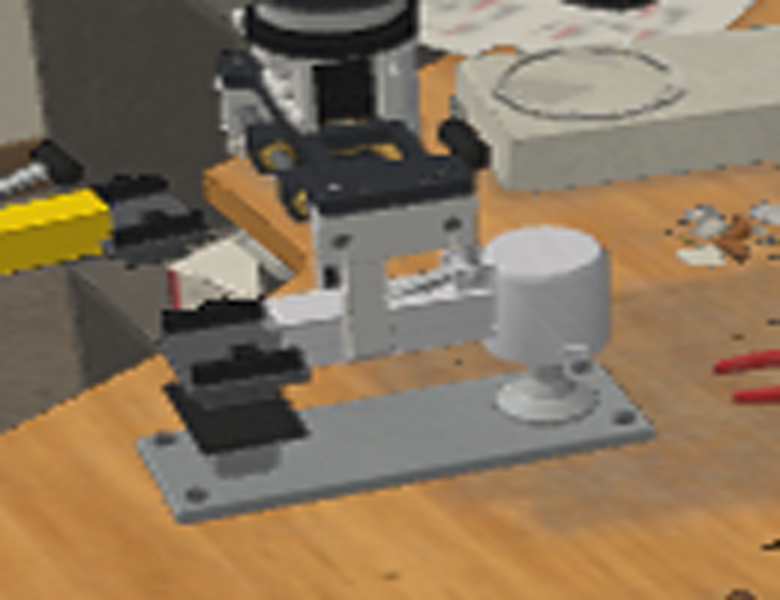

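>>> send_rows --commands '[[[0,0,0.0015],0],[[0,0,0.003],0],[[0,0,0.0045],0],[[0,0,0.006],0],[[0,0,0.007],0],[[0,0,0.008],0],[[0,0,0.009],0],[[0,0,0.009],0]]'

```text
clock: 12.38
eef_pos: [495.1, -30.0, 62.5]
eef_rot: [3.142, 0.0, -0.178]
wrist_force: [0.6, 0.6, -5.3]
finger_gap: 30.2
```

>>> send_rows --commands '[[[0,0,0.0005],0],[[0,0,0.001],0],[[0,0,0.0015],0],[[0,0,0.0015],0],[[0,0,0.002],0],[[0,0,0.002],0],[[0,0,0.002],0],[[0,0,0.002],0]]'

```text
clock: 13.05
eef_pos: [495.2, -30.0, 60.8]
eef_rot: [3.142, 0.0, -0.178]
wrist_force: [0.7, 0.1, -5.9]
finger_gap: 29.8
```

>>> send_rows --commands '[[[0,0,0.0005],0],[[0,0,0.0005],0],[[0,0,0.001],0],[[0,0,0.001],0],[[0,0,0.0015],0],[[0,0,0.0015],0],[[0,0,0.0015],0],[[0,0,0.0015],0]]'

```text
clock: 13.72
eef_pos: [495.3, -30.0, 60.5]
eef_rot: [3.142, -0.001, -0.178]
wrist_force: [-8.8, 1.4, 17.1]
finger_gap: 29.5
```

>>> send_rows --commands '[[[0,0,-0.001],0],[[0,0,-0.001],0],[[0,0,-0.001],0],[[0,0,-0.001],0],[[0,0,-0.001],0],[[0,0,-0.001],0],[[0,0,-0.001],0],[[0,0,-0.001],0]]'

```text
clock: 14.38
eef_pos: [495.4, -30.0, 60.6]
eef_rot: [-3.142, -0.001, -0.178]
wrist_force: [-3.8, 1.0, 6.1]
finger_gap: 29.8
```

>>> send_rows --commands '[[[0,0,0],0],[[0,0,0],0],[[0,0,0],0],[[0,0,0],0],[[0,0,0],0],[[0,0,0],0],[[0,0,0],0],[[0,0,0],0]]' --hand -1

```text
clock: 15.05
eef_pos: [495.2, -30.0, 60.2]
eef_rot: [3.142, 0.0, -0.178]
wrist_force: [-0.0, 0.3, -0.4]
finger_gap: 79.6
```

>>> send_rows --commands '[[[0,0,-0.02],0],[[-0.01,0,-0.05],0],[[-0.01,0,-0.08],0],[[-0.01,0,-0.11],0],[[-0.01,0,-0.14],0],[[-0.01,0,-0.16],0],[[0.01,0,-0.16],0],[[0.02,0,-0.16],0]]'

```text
clock: 15.72
eef_pos: [516.3, -33.8, 221.9]
eef_rot: [-3.141, -0.003, -0.178]
wrist_force: [-0.0, 0.1, -0.3]
finger_gap: 94.0
```

```bash
python3 - <<'E'
from h import *
np.set_printoptions(precision=2,suppress=True)
s=manip.camera("scene")[:,:,::-1]
st=manip.read_state();print(st["eef_pos"],st["eef_rot"],st["wrist_force"],st["moment"])
w=manip.camera("wrist")[:,:,::-1]
np.save("w10.npy",np.r_[st["eef_pos"],st["eef_rot"]])
cv2.imwrite("pics/w10.png",w);cv2.imwrite("pics/s10.png",s)
cv2.imwrite("pics/z10.png",np.hstack([cv2.resize(w[100:350,240:400],(384,600),interpolation=cv2.INTER_CUBIC),cv2.resize(s[180:270,260:360],(400,360),interpolation=cv2.INTER_CUBIC).copy().repeat(1,0) if 0 else np.vstack([cv2.resize(s[180:270,260:360],(400,360),interpolation=cv2.INTER_CUBIC),np.zeros((240,400,3),np.uint8)])]))
E
```

```text
[516.75 -33.94 220.74] [-3.14 -0.   -0.18] [ 1.52 -0.06 -0.57] [ 0.04  0.03 -0.  ]
```

View pics/z10.png

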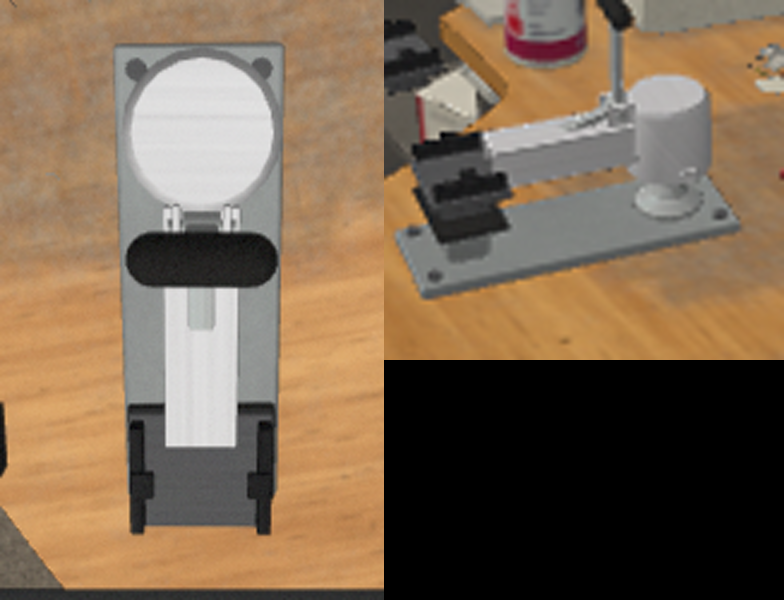

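```bash
python3 - <<'E'
from h import *
np.set_printoptions(precision=1,suppress=True)
p=np.load("w10.npy");w=cam("wrist",{"eef_pos":p[:3],"eef_rot":p[3:]});s=cam("scene")
a=lambda X,Y:(240+X/2.4-.3,100+Y/2.4-.3)
b=lambda X,Y:(260+(X-384)/4-.4,180+Y/4-.4)
print("head",plane(w,*a(202,132),101),tri(w,a(202,132),s,b(670,99)))
print("plate",sum(plane(w,*a(*q),85) for q in[(130,422),(272,422),(271,534),(131,534)])/4)
h=plane(w,*a(202,132),101)
e=[plane(w,*a(*q),89) for q in[(165,446),(237,446)]];print("bar end",sum(e)/2)
d=h-sum(e)/2;print(np.arctan2(d[1],d[0]),np.hypot(*d[:2]))
print("grip",plane(w,*a(202,260),172),tri(w,a(202,260),s,b(620,10)))
E
```

```text
head [584.8 -47.2 101. ] (array([586.6, -48.2,  95.6]), np.float64(4.194302967717567))
plate [443.  -21.4  85. ]
bar end [459.5 -24.4  89. ]
-0.18015437672926835 127.32100100203724
grip [550.2 -40.9 172. ] (array([552.6, -42.4, 171.6]), np.float64(5.769323019061818))
```

```bash
python3 - <<'E'
from h import *
s=cv2.imread("pics/s10.png")
cv2.imwrite("pics/z10b.png",cv2.resize(s[170:260,260:380],(800,600),interpolation=cv2.INTER_CUBIC))
E
```

```text
(no output)
```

View pics/z10b.png

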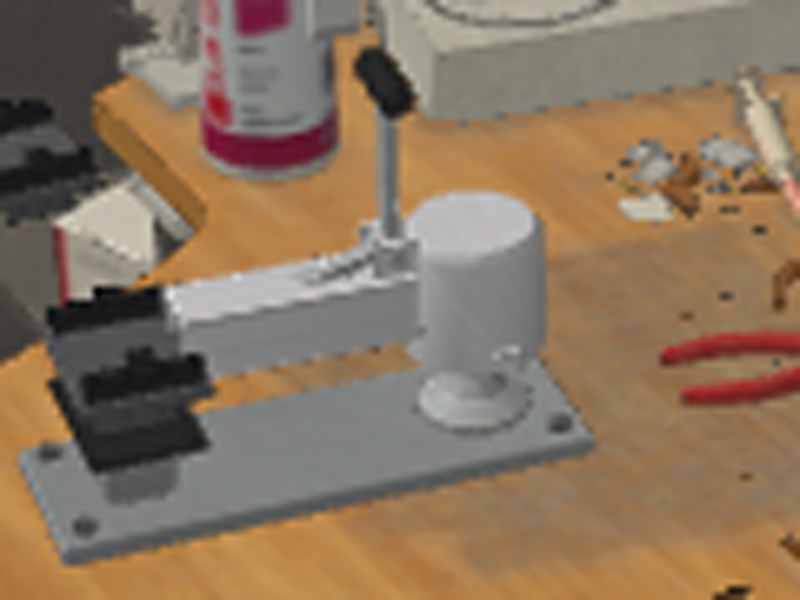

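>>> send_rows --commands '[[[0.008,0,0.005],0],[[0.018,0.001,0.015],0],[[0.027,0.001,0.03],0],[[0.0342,0.001,0.045],0],[[0.0342,0.001,0.06],0],[[0.0342,0.001,0.0675],0],[[0.0342,0.001,0.0675],0],[[0.0342,0.001,0.0675],0]]'

```text
clock: 16.48
eef_pos: [548.2, -40.5, 152.9]
eef_rot: [-3.142, 0.0, -0.178]
wrist_force: [-0.5, 0.4, 1.1]
finger_gap: 93.9
```

```bash
python3 - <<'E'
from h import *
w=manip.camera("wrist")[:,:,::-1]
st=manip.read_state();print(st["eef_pos"]);c=cam("wrist",st)
cv2.imwrite("pics/w11.png",w);T=st["eef_pos"].copy();T[2]+=18.8;print(proj(c,T))
E
```

```text
[548.47743211 -40.57226868 153.47996161]
[322.31787869 294.28900334]
```

View pics/w11.png

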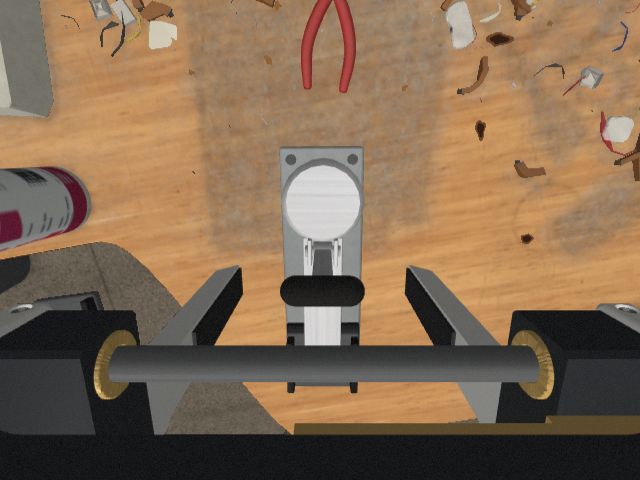

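>>> send_rows --commands '[[[0,0,0],0],[[0,0,0],0],[[0,0,0],0],[[0,0,0],0],[[0,0,0],0],[[0,0,0],0],[[0,0,0],0],[[0,0,0],0]]' --hand 0.2 --force 10

```text
clock: 17.2
eef_pos: [548.4, -40.6, 152.8]
eef_rot: [-3.142, -0.0, -0.178]
wrist_force: [-0.1, 1.5, -0.8]
finger_gap: 44.2
```

>>> send_rows --commands '[[[0,0,0],0],[[0,0,0],0],[[0,0,0],0],[[0,0,0],0],[[0,0,0],0],[[0,0,0],0],[[0,0,0],0],[[0,0,0],0]]'

```text
clock: 17.87
eef_pos: [548.4, -40.5, 152.7]
eef_rot: [-3.142, -0.0, -0.178]
wrist_force: [-0.9, 1.2, -0.0]
finger_gap: 42.9
```

>>> send_rows --commands '[[[-0.0061,0,0.0002],0],[[-0.012,0,0.001],0],[[-0.0179,0,0.0022],0],[[-0.0236,0,0.0038],0],[[-0.0293,0,0.006],0],[[-0.0347,0,0.0085],0],[[-0.0399,0,0.0115],0],[[-0.0448,0,0.0149],0]]'

```text
clock: 18.53
eef_pos: [503.6, -32.5, 137.7]
eef_rot: [-3.142, 0.0, -0.178]
wrist_force: [-0.4, 1.0, 3.6]
finger_gap: 42.9
```

```bash
python3 - <<'E'
from h import *
s=manip.camera("scene")[:,:,::-1]
cv2.imwrite("pics/s12.png",cv2.resize(s[150:260,250:380],(709,600)))
st=manip.read_state();print(st["eef_pos"],st["wrist_force"])
E
```

```text
[502.75169146 -32.33115128 136.89645137] [-3.33498344  0.54608095  3.03129768]
```

View pics/s12.png

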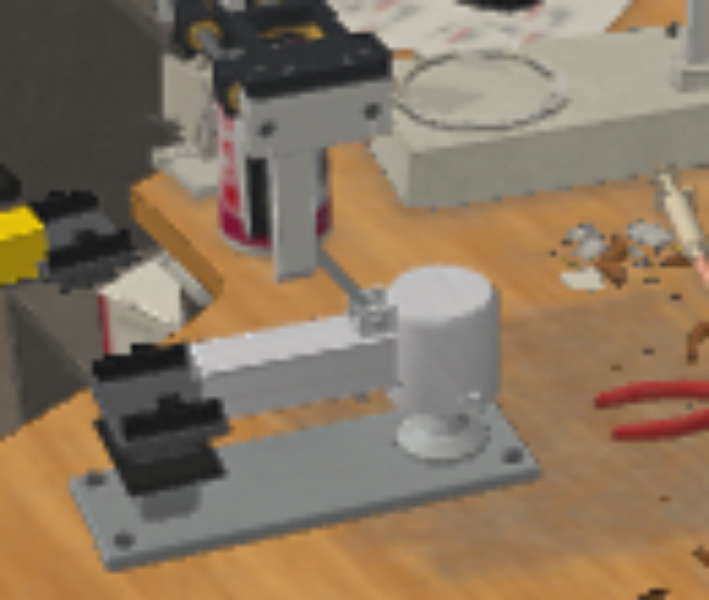

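Swinging down well, arm still seated. Next half of the arc.

>>> send_rows --commands '[[[-0.0047,0,0.0038],0],[[-0.009,0,0.0079],0],[[-0.013,0,0.0124],0],[[-0.0167,0,0.0171],0],[[-0.0199,0,0.0222],0],[[-0.0227,0,0.0275],0],[[-0.0251,0,0.033],0],[[-0.0269,0,0.0379],0]]'

```text
clock: 19.25
eef_pos: [477.4, -27.8, 99.2]
eef_rot: [-3.142, 0.0, -0.178]
wrist_force: [0.5, 1.4, 1.3]
finger_gap: 43.0
```

>>> send_rows --commands '[[[0,0,0.001],0],[[0,0,0.002],0],[[0,0,0.003],0],[[0,0,0.003],0],[[0,0,0.003],0],[[0,0,0.003],0],[[0,0,0.003],0],[[0,0,0.003],0]]'

```text
clock: 19.92
eef_pos: [477.8, -27.9, 97.0]
eef_rot: [3.142, 0.0, -0.178]
wrist_force: [-1.8, 1.3, 1.5]
finger_gap: 42.6
```

>>> send_rows --commands '[[[0,0,0],0],[[0,0,0],0],[[0,0,0],0],[[0,0,0],0],[[0,0,0],0],[[0,0,0],0],[[0,0,0],0],[[0,0,0],0]]' --hand -1

```text
clock: 20.58
eef_pos: [477.8, -27.9, 97.0]
eef_rot: [-3.142, -0.0, -0.178]
wrist_force: [0.1, 0.2, 0.1]
finger_gap: 92.3
```

>>> send_rows --commands '[[[0,0,-0.02],0],[[0,0,-0.04],0],[[0,0,-0.06],0],[[0,0,-0.075],0],[[0,0,-0.08],0],[[0,0,-0.08],0],[[0,0,-0.08],0],[[0,0,-0.08],0]]' --hand 1

```text
clock: 21.25
eef_pos: [477.4, -27.8, 175.8]
eef_rot: [3.142, 0.002, -0.178]
wrist_force: [-0.7, 0.1, 0.6]
finger_gap: 44.2
```

```bash
python3 - <<'E'
from h import *
w=manip.camera("wrist")[:,:,::-1]
s=manip.camera("scene")[:,:,::-1]
st=manip.read_state();print(st["eef_pos"],st["wrist_force"],st["finger_gap"])
cv2.imwrite("pics/w13.png",w);cv2.imwrite("pics/s13.png",s)
cv2.imwrite("pics/z13.png",np.hstack([cv2.resize(w[50:350,220:420],(400,600)),cv2.resize(s[160:260,255:322],(400,600),interpolation=cv2.INTER_CUBIC)]))
c=cam("wrist",st);print(proj(c,[585.2-108*.984,-47.2+108*.177,118]),proj(c,st["eef_pos"]))
E
```

```text
[477.43117025 -27.82076368 175.98314508] [ 0.03435502 -0.24019964  0.04126015] 36.261461226013644
[322.57816977 249.22372769] [322.4044085  280.69291606]
```

View pics/z13.png

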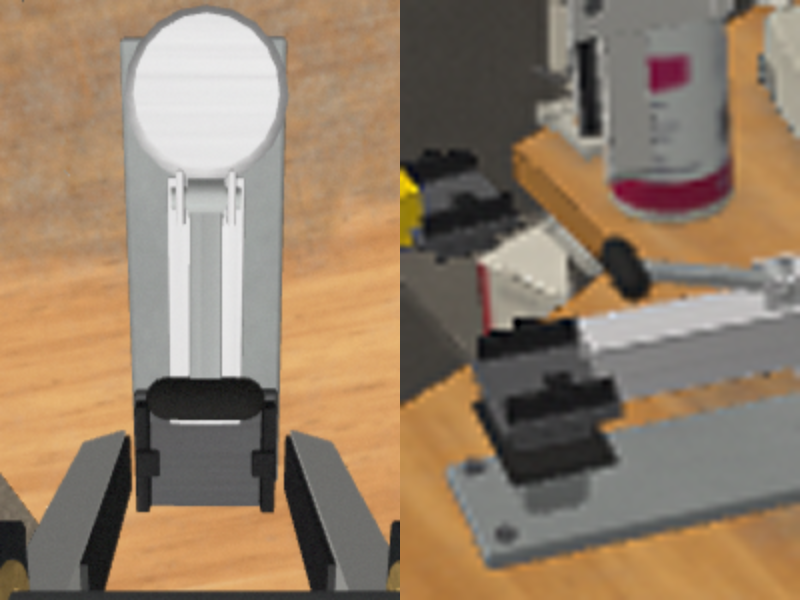

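>>> send_rows --commands '[[[0.001,0,0],0],[[0.001,0,0],0],[[0.001,0,0],0],[[0.001,0,0.01],0],[[0.001,0,0.02],0],[[0.001,0,0.03],0],[[0.001,0,0.038],0],[[0.001,0,0.042],0]]'

```text
clock: 22.02
eef_pos: [478.1, -28.0, 133.2]
eef_rot: [3.141, 0.002, -0.178]
wrist_force: [-0.5, -0.7, 0.1]
finger_gap: 0.2
```

>>> send_rows --commands '[[[0,0,0.001],0],[[0,0,0.002],0],[[0,0,0.003],0],[[0,0,0.004],0],[[0,0,0.005],0],[[0,0,0.005],0],[[0,0,0.005],0],[[0,0,0.005],0]]'

```text
clock: 22.68
eef_pos: [478.8, -28.1, 130.1]
eef_rot: [-3.142, -0.0, -0.178]
wrist_force: [-0.7, -0.0, -0.1]
finger_gap: 0.8
```

>>> send_rows --commands '[[[0,0,0.0005],0],[[0,0,0.001],0],[[0,0,0.0015],0],[[0,0,0.002],0],[[0,0,0.0025],0],[[0,0,0.003],0],[[0,0,0.003],0],[[0,0,0.003],0]]'

```text
clock: 23.35
eef_pos: [478.7, -28.0, 126.9]
eef_rot: [-3.142, 0.0, -0.178]
wrist_force: [0.4, 0.2, -0.0]
finger_gap: 0.4
```

>>> send_rows --commands '[[[0,0,0.0005],0],[[0,0,0.0005],0],[[0,0,0.001],0],[[0,0,0.001],0],[[0,0,0.0015],0],[[0,0,0.0015],0],[[0,0,0.0015],0],[[0,0,0.0015],0]]'

```text
clock: 24.02
eef_pos: [478.9, -28.1, 126.1]
eef_rot: [-3.142, -0.001, -0.178]
wrist_force: [-2.5, 0.4, 9.6]
finger_gap: 0.7
```

>>> send_rows --commands '[[[0,0,0.0003],0],[[0,0,0.0006],0],[[0,0,0.0009],0],[[0,0,0.0009],0],[[0,0,0.0009],0],[[0,0,0.0009],0],[[0,0,0.0009],0],[[0,0,0.0009],0]]'

```text
clock: 24.68
eef_pos: [479.0, -28.1, 125.8]
eef_rot: [-3.142, -0.001, -0.178]
wrist_force: [-7.1, 1.5, 16.7]
finger_gap: 0.7
```

>>> send_rows --commands '[[[0,0,-0.005],0],[[0,0,-0.02],0],[[0,0,-0.05],0],[[0,0,-0.08],0],[[0,0,-0.1],0],[[0,0,-0.12],0],[[0,0,-0.12],0],[[0,0,-0.12],0]]'

```text
clock: 25.35
eef_pos: [478.9, -28.1, 244.8]
eef_rot: [-3.142, -0.001, -0.178]
wrist_force: [-0.4, -0.4, -1.3]
finger_gap: 0.6
```

```bash
python3 - <<'E'
from h import *
w=manip.camera("wrist")[:,:,::-1]
s=manip.camera("scene")[:,:,::-1]
st=manip.read_state();print(st["eef_pos"],st["wrist_force"],st["finger_gap"])
cv2.imwrite("pics/w14.png",w);cv2.imwrite("pics/s14.png",s)
cv2.imwrite("pics/z14.png",np.hstack([cv2.resize(w[50:350,220:420],(400,600)),cv2.resize(s[190:280,260:360],(400,600),interpolation=cv2.INTER_CUBIC)]))
c=cam("wrist",st);cs=cam("scene")
for th in(0,.1,.2):
  r=36+75*np.cos(.29+th);p=[585.2-r*.984,-47.2+r*.177,97+75*np.sin(.29+th)];print(th,proj(c,p),proj(cs,p))
E
```

```text
[478.3711143  -27.99801234 243.33806778] [ 0.19265557  0.32541145 -0.35721777] 0.4618388669207003
0 [322.69622407 229.59362097] [291.34480223 204.36307298]
0.1 [322.6855593  228.70881822] [292.0916703  201.88853038]
0.2 [322.67498889 226.9514404 ] [293.09953564 199.44852203]
```

View pics/z14.png

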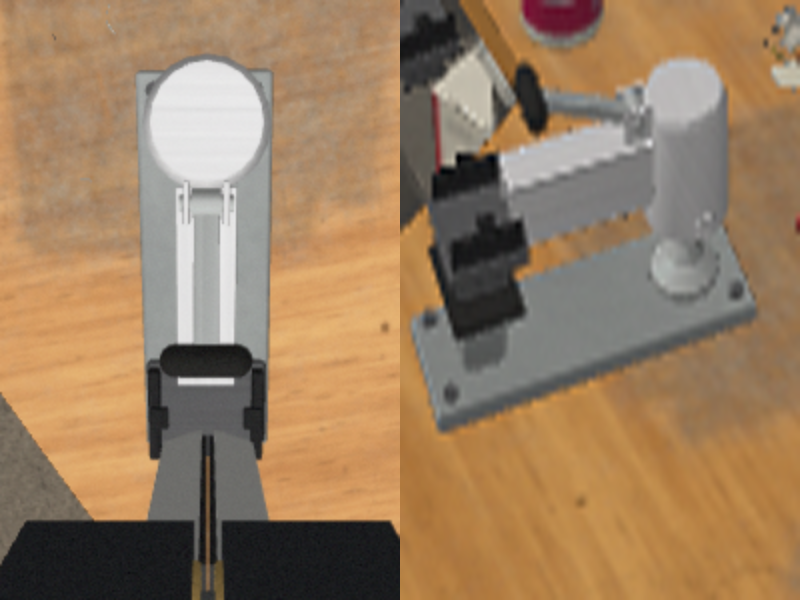

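View pics/s14.png

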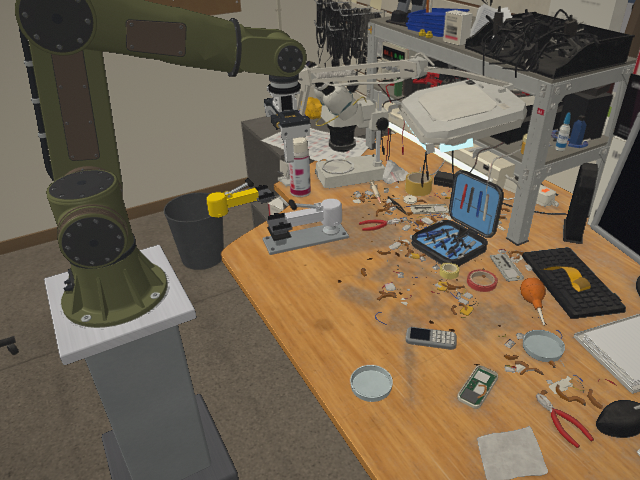

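```bash
python3 - <<'E'
from cell import manip
print(manip.sign_off())
E
```

```text
the job is handed in; nothing more can be done
None
```

The board-holder arm is mounted on the ball stand with its handle fully down. I handed the job in at about 25 s of the 72 s allowed; sign-off gives no verdict.

**What I did:**
- I gripped the handle's T grip end to end and swung it up to about 1.3 rad while the arm stood on the bench.
- I then gripped the bar, carried the arm over the ball and lowered it until it made contact. The wrist force was about 17 N up, with the tool at the height expected for a seated arm.
- I let go, swung the handle down along the same arc, and pressed it with closed fingers to about 17 N. The stop was firm: the fingertips stopped at 126 mm, against 126.5 mm predicted for handle angle 0 on a seated arm.

**Last checks:**
- **Seat:** measured before the handle was lowered, the head's centre was at about (585, -47) mm. The ball was measured at (585.5, -47) mm, which leaves 1–2 mm of camera uncertainty.
- **Alignment and tail:** the arm's yaw was about -0.18 rad, the same as the stand's. The foot appears to rest on the pad.
- **Handle:** after I let go, the grip lay within about 2 pixels of where angle 0 should appear in both views.
- **Bystanders and robot:** the can, dish, phone and pliers look unmoved. The gripper was clear, about 120 mm above.

**Checks that disagreed:**
- A two-view estimate put the head's top 5 mm low, at about 96 mm instead of 101 mm. The same method read 5 mm low on the bench too, so I took it as bias.
- The visible end of the bar measured about 128 mm behind the socket instead of 120 mm.

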